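# Release the watch tester's battery tray with the push rod

### The arm

A 6-joint arm with a two-finger parallel gripper is mounted at the origin on the work surface. World frame = base frame: x ahead of the robot, y to its left, z up, the work surface at z = 0. Lengths are in m, angles in rad, forces in N, time in s.
With the tool pointing down it reaches from about 0.3 to 0.875 m from the base axis. Payload 6.4 kg.
Tool frame: the origin (TCP) lies midway between the tips of the shut fingers; the grasp point (between the pads) lies 19 mm behind it (ctrl.tcp_to_grasp is the distance from the TCP to the grasp point, in m); z points along the fingers, y is the direction in which the jaws open and shut (so a half turn about z gives the same grasp; the last joint's range is limited). The gripper opens to 85 mm and grips with 20 to 120 N. Pads are 22 mm wide; open, the fingers measure 114 mm over their backs; the gripper's body (76 mm by 85 mm) begins 54 mm behind the grasp point. The pads swing forward as they close: fully open they stand 13 mm farther back than shut.
Start: joints at [-1.437, 0.181, 1.607, -0, 1.354, -0.206], TCP at [0.192, -0.542, 0.231] pointing down, gripper open.
Joint ranges: [-2.99, 2.99], [-0.89, 2.07], [0.3, 2.58], [-1.14, 4.28], [0, 2.63], [-3.12, 3.12]. Speed limits (rad/s): [2.57, 2.57, 3.01, 3.14, 3.14, 3.14].

### API

Orientations are given as a unit quaternion [w, x, y, z].
In Python, from bench import monitor, imaging, order, spotter, ctrl gives the robot as it stands.
- The arm moves only by the shell command python3 -m pendant 'ROWS'. ROWS is JSON, a list that holds one entry, the list of rows, each a list of 5 numbers: the shift along the world's x, y, z in mm, then the turn about the world's z in degrees, then the finger opening in mm, from 0 to 85.4. A call has 1 to 8 rows; each row shifts and turns the commanded pose from where the row before left it; what a row does not reach is not made up. A row lasts 1/8 s, in which the tool goes at most 62.5 mm and 10.7 degrees, less where a joint would pass 70% of its speed; a pose out of reach is approached as far as the arm can. A call with a gripper value outside its range is refused whole. The fingers move at their own pace and stop on an object; the grip force is fixed at half the most. Time passes only in rows, so rows that do not move let the fingers close. It gives the time, the measured TCP pose, the force and the opening at its end, in the units of the state.
- monitor.get_obs(): the state, without advancing time (a new reading comes with each control period).
- imaging.camera(name): name is "side" or "top" or "wrist"; returns a dict with "img" (400x640x3 uint8, red, green, blue), "vfov" (degrees; the focal length in pixels is half the picture's height over the tangent of half this angle, whatever the lens; pixels are square), "cx", "cy" (the principal point, pixels), "distortion" ([k1, k2, p1, p2, k3] as OpenCV has them; the pictures are not rectified), "origin" and "orientation" of the camera in the world. Camera axes: x right, y down, z forward; pixel columns grow to the right and rows downward; lengths in m; the calibration is good to about 2 mm. A picture is of the moment at which its call begins. There is no depth.
- order.hand_in(): hands the job in, once; it reports no verdict.
Trained networks look in the newest picture that a camera, given by its name, has taken for a name from the list of things; names that differ only in an ending like _2 or _b are one class to them, and where a whole thing is asked for, a point or a joint stands for the part that bears it (a point fixed in the world has none). Each returns a list of dicts, best first, with "confidence" (0 to 1); they miss things now and then, are a little off and sometimes report something else, mostly with a low value. They report only what shows in the picture. A call takes as long as a camera call. They do not tell look-alikes from the thing itself.
- spotter.recognise(camera, thing): "at" ([x, y, z] in m, in the coordinates of the camera as it stood for that picture, good to about 4 mm: the middle of the surface that is visible of it).
- spotter.tip_of(camera, thing): "at" ([x, y, z] in m, in the coordinates of the camera as it stood for that picture, good to about 4 mm: a listed point, or the origin of a listed thing).
The state is a dict: "time_s": time; "q": joint angles; "dq": joint speeds; "joint_efforts": joint torques, N m; "eef_pos": TCP position; "eef_rot": TCP orientation; "wrist_force": force on the tool from outside, world axes, zero at the start; "torque": the same for the moment, N m; "opening": opening from 0.0 (shut) to 1.0 (fully open).
Only numpy, scipy, OpenCV 4.12 (cv2) and the standard library are available. Lean on these libraries where they do the work, as an engineer would, in place of code of your own. Each camera call takes 0.05 s, during which the arm holds its last target. There are 200 camera calls.

### The job

Take the square-handled push rod out of the tool block, put its tip down through the narrow slot in the top of the watch tester and feel along the slot for the hidden latch tab, then press the tab down until the battery tray springs out of the tester's front. Push gently, the rod's steel shaft never bearing on anything with more than 35 N. Then stand the rod upright, fully home, in its empty hole in the block, let go of it, and leave everything else where it is.

Things in the scene. Friction and masses are not known exactly. Their poses are not given: they have to be found in the camera images.
- rod_grip (a point): Centre of the push rod's handle. The rod stands tip down in the tool block: plain steel 6 mm in diameter and 65 mm long, then a dark round collar 24 mm in diameter and 5 mm thick that rests on the block, then a grey square handle 16 x 16 mm, 60 mm tall, its sides parallel to the block's. z runs from tip to handle, x and y square to the handle's sides. About 55 g.
- rod_tip (a point): Tip of the push rod: flat end of the 6 mm steel, on the rod's axis, 100 mm below rod_grip and 65 mm below the collar's underside.
- holder: Black tool block, fixed, 170 x 50 mm and 70 mm tall, origin at the centre of its underside. Its x runs along the row of three square through holes, 10 mm wide with 2 mm chamfers at the mouth, at x = -60, 0 and +60 mm. The rod and the two round drivers stand in them, in an order that varies. With its collar down on the block, the rod's tip is 5 mm above the table.
- tester: Watch tester: fixed grey box 150 mm (x) by 220 mm (y), 70 mm tall; origin at the centre of its underside, z up. Its -x face holds the tray and looks to the robot.
- slot (a point): Centre of the slot's mouth, level with the tester's top face; axes as the tester's. The slot is 54 mm long (y), 9 mm wide (x), 3 mm chamfers, in an 8 mm plate over a cavity. 30 mm below the top face lies a rigid ledge, and flush in it a hidden springy tab 12 mm long (y), a 1.5 mm gap at each end: its centre is up to 17 mm either way along y from the slot's centre, anew each time.
- tray (a joint): How far the battery tray has come out of the tester's -x face, in m: 0 latched, 0.022 sprung fully out, where it stays. Its front is a grey plate 100 x 34 mm. The hidden latch tab moves straight down on a spring: about 3 N at first touch, 7 N after 5 to 6 mm, where it frees the tray; at 9 mm (9 N) it meets a rigid stop.
- driver_a: Bystander: small screwdriver standing in the tool block, round grey handle 12 mm in diameter with a 16 mm black cap, handle top 108 mm above the table. Origin at its tip, 20 mm above the table.
- driver_b: Bystander: small screwdriver standing in the tool block, stubby round steel handle 16 mm in diameter with a 21 mm black cap, top 98 mm above the table. Origin at its tip, 20 mm above the table.
- watch_case: Bystander: steel watch case ring, 38 mm in diameter and 9 mm tall, lying on the tester's top near its +x, +y corner. Origin at the centre of its underside.
- oil_jar: Bystander: amber jar with black cap, 40 mm in diameter, 55 mm tall. Origin at the centre of its underside.
- parts_dish: Bystander: white dish, 70 mm in diameter, 25 mm tall. Origin at the centre of its underside.
- cushion: Bystander: black round casing cushion, 70 mm in diameter, 18 mm tall. Origin at the centre of its underside.
- loupe: Bystander: black eye loupe, 36 mm in diameter, 30 mm tall. Origin at the centre of its underside.
- tweezers: Bystander: steel tweezers lying flat, 120 mm long. Origin at the middle of their underside.
Things that resemble listed ones, but are neither listed nor needed, are in the scene too. Leave any orange or purple look-alike of the part that bears rod_grip alone.

How it is judged:
On the way, in this order (a step that is already met when the one before it is completed fails the run):
1. the rod's tip is down through the slot, 15 mm or more below the tester's top (z of rod_tip in the frame of tester below 0.055 m and horizontal distance between rod_tip and slot below 0.028 m), for 0.1 s.
2. with the rod still in the slot, the tray has sprung out by 18 mm or more (all of step 1 and value of joint tray above 0.018 m), for 0.05 s.
At the end, for the whole second after the job is handed in: The tray is out by 18 mm or more; the rod stands upright (within 0.1 rad) in a hole of the tool block, its tip within 7 mm above its home height (fully home is 5 mm above the table), released and at rest (value of joint tray above 0.018 m and z of rod_tip in the frame of holder between -0.005 and 0.012 m and y of rod_tip in the frame of holder between -0.01 and 0.01 m and x of rod_tip in the frame of holder between -0.07 and 0.07 m and angle between rod_tip's own z axis and vertical below 0.1 rad and linear speed of rod below 0.02 m/s); the robot touches nothing.
It fails at once if the rod's steel shaft is pushed against anything with more than 35 N (contact force between rod_c0 and anything else above 35 N).
It fails at once if a bystander is moved by more than 25 mm (distance of any of driver_a, driver_b, watch_case, oil_jar, parts_dish, cushion, loupe, tweezers from where it was at the start of the episode above 0.025 m).
It also fails if it takes over 72 s, if anything falls off the work surface, if the arm or the gripper's body presses on something with over 40 N, if the wrist force passes 120 N, or if a joint passes its speed limit or range.

## Working session

There is one attempt and no reset: what is moved stays moved. The work goes in short steps, Python scripts to look and compute and a shell command to move; the robot and the scene stay as the last step left them, time stands still between calls to the robot, and variables do not carry over. Pictures are saved under pics/ and viewed, about 8 in all and at most 12, crops included, and the job is handed in when it is done.

```bash
mkdir -p pics; cat > h.py <<'E'
import numpy as np, cv2
from scipy.spatial.transform import Rotation as R
from bench import monitor, imaging, order, spotter, ctrl
def rot(q): return R.from_quat([q[1],q[2],q[3],q[0]]).as_matrix()
def cam(n): return imaging.camera(n)
def K(c):
    f=c['img'].shape[0]/2/np.tan(np.radians(c['vfov'])/2)
    return np.array([[f,0,c['cx']],[0,f,c['cy']],[0,0,1]])
def world(c,p): return np.array(c['origin'])+rot(c['orientation'])@np.array(p)
def proj(c,P):
    Rm=rot(c['orientation']).T; t=-Rm@np.array(c['origin'])
    return cv2.projectPoints(np.array(P,float).reshape(-1,3),cv2.Rodrigues(Rm)[0],t,K(c),np.array(c['distortion'],float))[0].reshape(-1,2)
def ray(c,uv,z):
    "world points on plane z for pixels uv"
    n=cv2.undistortPoints(np.array(uv,float).reshape(-1,1,2),K(c),np.array(c['distortion'],float)).reshape(-1,2)
    d=np.c_[n,np.ones(len(n))]@rot(c['orientation']).T; o=np.array(c['origin'])
    return o+d*((z-o[2])/d[:,2])[:,None]
def save(c,name,crop=None,s=1):
    im=c['img'][:,:,::-1]
    if crop: x0,y0,x1,y1=crop; im=im[y0:y1,x0:x1]
    cv2.imwrite('pics/'+name,cv2.resize(im,None,fx=s,fy=s,interpolation=cv2.INTER_CUBIC))
E
python3 - <<'E'
from h import *
np.set_printoptions(precision=4,suppress=True)
o=monitor.get_obs(); print(o['eef_pos'],o['eef_rot'],o['opening'],o['wrist_force'],ctrl.tcp_to_grasp)
ims=[]
for n in ['top','side']:
    c=cam(n); save(c,n+'0.png',s=1.25); print(n,c['origin'],c['orientation'],c['vfov'],c['distortion'])
    for t in ['rod_grip','holder','tester','slot','tray','driver_a','watch_case']:
        for f in (spotter.recognise,spotter.tip_of):
            try:
                for d in f(n,t)[:3]: print(n,f.__name__,t,round(d['confidence'],2),world(c,d['at']),proj(c,world(c,d['at']))[0].round())
            except Exception as e: print(n,t,f.__name__,e)
E
```

```text
[ 0.1916 -0.5416  0.2304] [-0.0009  0.9856  0.1691  0.    ] 1.0000454794833082 [-0.5979  0.8732  0.0505] 0.0187
top [0.4592 0.0105 0.8243] [ 0.0458 -0.7017  0.7087 -0.0575] 56.105692947377946 [-0.0532  0.      0.      0.      0.    ]
top call rod_grip 0.72 [ 0.5902 -0.2235  0.1187] [433. 182.]
top call rod_grip 0.7 [ 0.6741 -0.2371  0.1001] [434. 143.]
top call rod_grip 0.65 [ 0.5409 -0.0989  0.1242] [370. 208.]
top call rod_grip 0.69 [ 0.5927 -0.2317  0.1062] [435. 182.]
top call rod_grip 0.63 [ 0.678  -0.2389  0.0969] [434. 141.]
top call rod_grip 0.52 [ 0.6521 -0.1587  0.0965] [396. 154.]
top call holder 0.59 [ 0.522  -0.2233  0.0722] [427. 219.]
top call holder 0.57 [ 0.5302 -0.2373  0.0058] [424. 218.]
top call tester 0.95 [0.5734 0.1439 0.0722] [246. 196.]
top call tester 0.78 [0.5793 0.1463 0.0003] [250. 198.]
top call slot 0.61 [0.5732 0.1453 0.068 ] [245. 196.]
top call slot 0.69 [ 0.4002  0.0446 -0.001 ] [297. 280.]
top call slot 0.58 [0.5997 0.1179 0.0671] [259. 183.]
top call tray 0.53 [0.5047 0.1422 0.0537] [248. 230.]
top tray call it knows: cushion, driver, holder, lou
[... 1013 characters left out ...]
er 0.8 [ 0.533  -0.2413  0.0001] [305. 340.]
side call tester 0.75 [0.5754 0.0879 0.0662] [317. 171.]
side call tester 0.78 [0.5812 0.1471 0.0011] [317. 175.]
side call slot 0.57 [0.5809 0.0928 0.0682] [319. 168.]
side call slot 0.9 [0.5993 0.121  0.0706] [327. 158.]
side call tray 0.61 [0.5031 0.1499 0.0555] [282. 157.]
side tray call it knows: cushion, driver, holder, loupe, oil_jar, parts_dish, rod_grip, rod_tip, slot, tester, tweezers, watch_case
side call driver_a 0.56 [ 0.4753 -0.2464  0.0866] [262. 320.]
side call driver_a 0.8 [ 0.4725 -0.238   0.0209] [265. 335.]
side call driver_a 0.54 [ 0.5323 -0.2386  0.0218] [304. 333.]
side call watch_case 0.44 [0.6231 0.216  0.0707] [333. 132.]
```

View pics/top0.png

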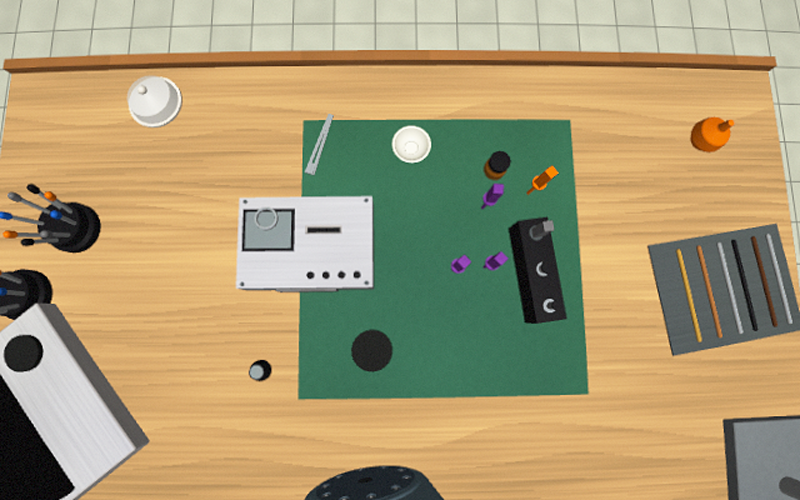

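View pics/side0.png

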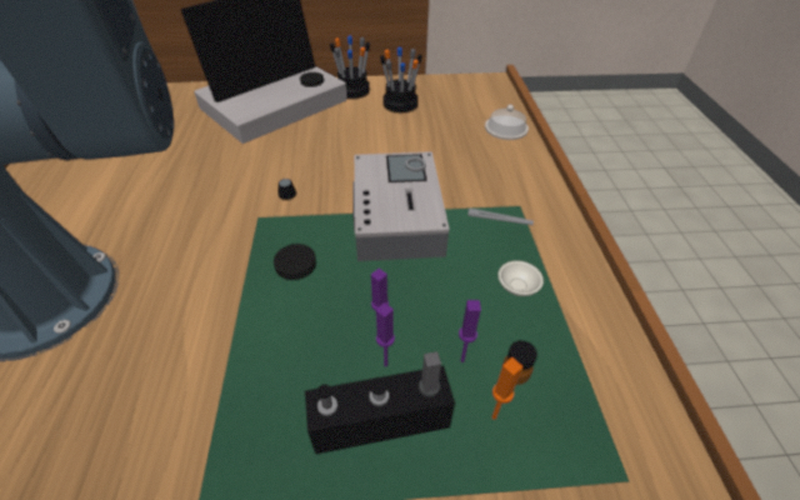

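The top view shows the tester (slot at about (323,230)) and the black block (520–565, 220–320). The grey square rod is at its far end, near (542,230), with two drivers in the other holes and purple and orange look-alikes nearby. The side view agrees: rod at (430,375). I'll move above the rod and refine with the wrist camera.

```bash
python3 -m pendant '[[[45,34,10,-3,60],[45,34,5,-3,60],[45,34,5,-3,60],[45,34,5,-2,60],[45,34,5,-2,60],[45,34,5,-2,60],[45,34,5,0,60],[45,34,0,0,60]]]'; python3 -m pendant '[[[20,18,0,0,60],[0,0,0,0,60],[0,0,0,0,60]]]'
python3 - <<'E'
from h import *
np.set_printoptions(precision=4,suppress=True)
o=monitor.get_obs(); print(o['eef_pos'],o['eef_rot'],R.from_matrix(rot(o['eef_rot'])).as_euler('ZYX',degrees=True))
c=cam('wrist'); save(c,'wrist1.png',s=1.25); print(c['origin'],rot(c['orientation']),c['vfov'])
for t in ['rod_grip','holder','driver_a']:
    for f in (spotter.recognise,spotter.tip_of):
        for d in f('wrist',t)[:3]: print(f.__name__,t,round(d['confidence'],2),world(c,d['at']),proj(c,world(c,d['at']))[0].round())
E
```

```text
time_s: 2.4
eef_pos: [0.5533, -0.269, 0.2721]
eef_rot: [0.0, 0.999, 0.039, 0.001]
wrist_force: [0.9, 0.2, -0.5]
opening: 0.702
time_s: 2.78
eef_pos: [0.5712, -0.2526, 0.2711]
eef_rot: [0.0, 0.999, 0.039, -0.0]
wrist_force: [1.3, -0.1, -0.1]
opening: 0.699
[ 0.5712 -0.2526  0.2711] [ 0.0001  0.9992  0.0389 -0.0003] [  4.4623   0.0371 179.9933]
[ 0.6445 -0.2471  0.4145] [[ 0.0776 -0.9533 -0.2919]
 [-0.997  -0.0743 -0.0225]
 [-0.0002  0.2927 -0.9562]] 61.837254482176036
call rod_grip 0.85 [ 0.593  -0.2274  0.1398] [289. 159.]
call rod_grip 0.79 [ 0.5467 -0.1577  0.1073] [216. 195.]
call rod_grip 0.71 [ 0.6745 -0.2419  0.1315] [313.  57.]
call rod_grip 0.95 [ 0.5464 -0.1566  0.1003] [217. 193.]
call rod_grip 0.88 [ 0.5921 -0.2268  0.1073] [291. 153.]
call rod_grip 0.8 [ 0.5388 -0.0985  0.1013] [158. 196.]
call holder 0.89 [ 0.5475 -0.2331  0.0705] [297. 190.]
call holder 0.63 [ 0.5326 -0.2354  0.001 ] [301. 186.]
call holder 0.26 [ 0.5328 -0.2351  0.0215] [300. 191.]
call driver_a 0.73 [ 0.5341 -0.2354  0.0981] [297. 210.]
call driver_a 0.66 [ 0.4765 -0.2418  0.0906] [300. 259.]
call driver_a 0.5 [ 0.5941 -0.2274  0.1376] [289. 157.]
call driver_a 0.93 [ 0.5322 -0.2378  0.0185] [302. 191.]
call driver_a 0.59 [ 0.4688 -0.2433  0.0186] [303. 238.]
```

View pics/wrist1.png

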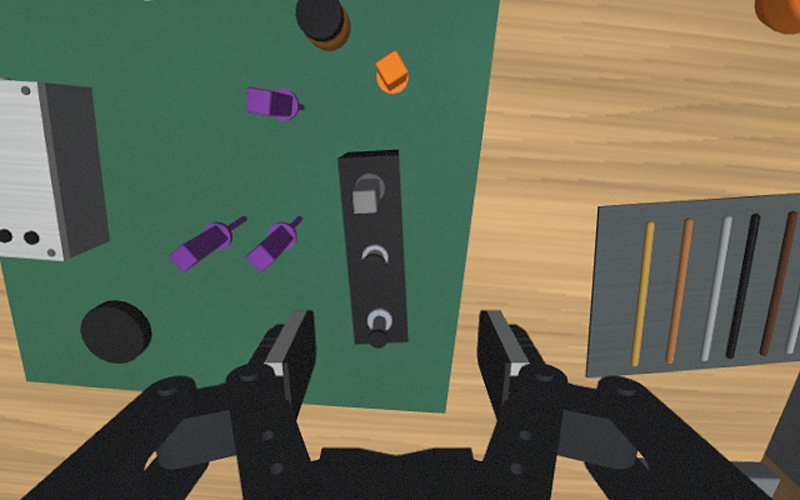

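The wrist view shows the block with the grey rod at its far end (handle top near (365,202), collar at (370,187)). The block is almost aligned with the jaws.

```bash
python3 - <<'E'
from h import *
np.set_printoptions(precision=4,suppress=True)
c=cam('wrist'); im=c['img']
P=ray(c,np.array([[365,202]])/1.25,0.135); print('rod top',P)
B=ray(c,np.array([[341,158],[399,153],[407,341],[356,344]])/1.25,0.07); print('block',B,B.mean(0))
# dark block mask fit, clip to region; bright/side edges of block
g=cv2.cvtColor(im,cv2.COLOR_RGB2HSV)
m=((g[...,2]<60)).astype(np.uint8); m[:, :265]=0; m[:,335:]=0; m[:118]=0; m[290:]=0
n,l,s,_=cv2.connectedComponentsWithStats(cv2.morphologyEx(m,cv2.MORPH_CLOSE,np.ones((9,9))))
i=1+s[1:,4].argmax(); r=cv2.findContours((l==i).astype(np.uint8),0,2)[0][0]
hull=cv2.approxPolyDP(cv2.convexHull(r),4,True).reshape(-1,2); print('hull px',hull*1.25); print(ray(c,hull,0.07))
# handle top: grey light square
q=cv2.inRange(im,(100,100,100),(255,255,255)); q[:, :275]=0;q[:,310:]=0;q[:145]=0;q[178:]=0
cs=max(cv2.findContours(q,0,2)[0],key=cv2.contourArea).reshape(-1,2).astype(float)
W=ray(c,cs,0.135); print('handle',cs.mean(0)*1.25,cv2.minAreaRect((W[:,:2]*1000).astype(np.float32)))
cv2.imwrite('pics/crop1.png',cv2.resize(im[100:290,240:360,::-1],None,fx=3,fy=3,interpolation=cv2.INTER_CUBIC))
E
```

```text
rod top [[ 0.5901 -0.2303  0.135 ]]
block [[ 0.6122 -0.2049  0.07  ]
 [ 0.6197 -0.2516  0.07  ]
 [ 0.4501 -0.2724  0.07  ]
 [ 0.4433 -0.2253  0.07  ]] [ 0.5313 -0.2386  0.07  ]
hull px [[397.5  150.  ]
 [406.25 340.  ]
 [373.75 346.25]
 [355.   342.5 ]
 [337.5  158.75]]
[[ 0.622  -0.2502  0.07  ]
 [ 0.4511 -0.2716  0.07  ]
 [ 0.4422 -0.242   0.07  ]
 [ 0.4448 -0.2243  0.07  ]
 [ 0.6114 -0.2021  0.07  ]]
handle [362.5    202.4038] ((590.114013671875, -229.53201293945312), (14.603100776672363, 15.12149715423584), 4.366201877593994)
```

View pics/crop1.png

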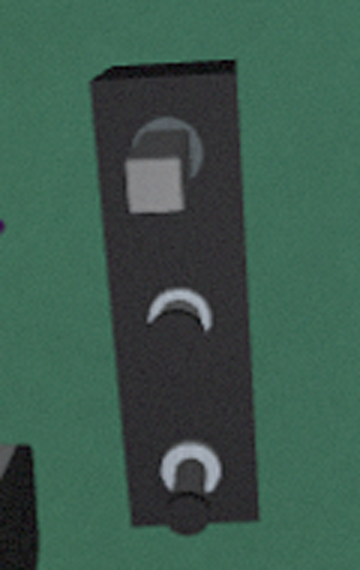

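```bash
python3 -m pendant '[[[19,22,0,2.5,60],[0,0,0,0,60],[0,0,-50,0,60],[0,0,-50,0,60],[0,0,-50,0,60],[0,0,-31,0,60],[0,0,0,0,60],[0,0,0,0,60]]]'
python3 -m pendant '[[[0,0,0,0,0],[0,0,0,0,0],[0,0,0,0,0],[0,0,0,0,0],[0,0,0,0,0],[0,0,0,0,0]]]'
```

```text
time_s: 4.18
eef_pos: [0.5914, -0.231, 0.092]
eef_rot: [0.001, 0.998, 0.061, 0.001]
wrist_force: [1.2, -0.6, 0.5]
opening: 0.707
time_s: 4.92
eef_pos: [0.5913, -0.2305, 0.0916]
eef_rot: [0.001, 0.998, 0.061, 0.001]
wrist_force: [-2.3, 1.2, 5.7]
opening: 0.178
```

```bash
python3 -m pendant '[[[0,0,15,0,0],[0,0,25,0,0],[0,0,40,0,0],[0,0,40,0,0],[0,0,20,0,0],[0,40,0,0,0],[2,50,0,0,0],[2,50,0,0,0]]]'
python3 -m pendant '[[[2,50,0,0,0],[2,50,0,0,0],[0,40,0,0,0],[0,10,0,0,0],[0,0,0,0,0],[0,0,0,0,0]]]'
python3 - <<'E'
from h import *
np.set_printoptions(precision=4,suppress=True)
c=cam('wrist'); save(c,'wrist2.png',s=1.25)
o=monitor.get_obs(); print(o['eef_pos'],o['wrist_force'])
for t in ['slot','rod_tip','rod_grip','tester']:
    for d in spotter.tip_of('wrist',t)[:2]: print('wrist',t,round(d['confidence'],2),world(c,d['at']),1.25*proj(c,world(c,d['at']))[0].round())
c=cam('side'); save(c,'side2.png',(180,60,500,300),2.5)
for t in ['slot','rod_tip','rod_grip']:
    for d in spotter.tip_of('side',t)[:3]: print('side',t,round(d['confidence'],2),world(c,d['at']),proj(c,world(c,d['at']))[0].round())
E
```

```text
time_s: 5.92
eef_pos: [0.5941, -0.0888, 0.2296]
eef_rot: [-0.0, 0.998, 0.06, -0.001]
wrist_force: [1.0, 0.2, -0.3]
opening: 0.176
time_s: 6.68
eef_pos: [0.5987, 0.0586, 0.23]
eef_rot: [0.0, 0.998, 0.06, -0.0]
wrist_force: [-0.2, 0.0, -0.9]
opening: 0.179
[0.5987 0.0585 0.2301] [-0.044  -0.5312 -2.0642]
wrist slot 0.9 [0.6058 0.1136 0.0713] [322.5 205. ]
wrist rod_tip 0.88 [0.5981 0.0624 0.1437] [388.75 253.75]
wrist rod_tip 0.86 [ 0.5382 -0.1006  0.0008] [552.5  286.25]
wrist rod_grip 0.82 [0.5987 0.0628 0.248 ] [383.75 345.  ]
wrist rod_grip 0.76 [ 0.651  -0.1538  0.0978] [715. 195.]
wrist tester 0.87 [ 0.58    0.1515 -0.0029] [293.75 212.5 ]
side slot 0.73 [0.6021 0.1188 0.0689] [328. 160.]
side rod_tip 0.93 [ 0.5475 -0.1553 -0.0016] [311. 292.]
side rod_tip 0.67 [ 0.6514 -0.1564 -0.0002] [369. 289.]
side rod_tip 0.63 [ 0.6776 -0.2435  0.0006] [395. 335.]
side rod_grip 0.94 [ 0.6798 -0.2422  0.1   ] [407. 304.]
side rod_grip 0.67 [ 0.5473 -0.1569  0.099 ] [310. 259.]
side rod_grip 0.62 [ 0.5384 -0.098   0.0961] [303. 231.]
```

View pics/wrist2.png

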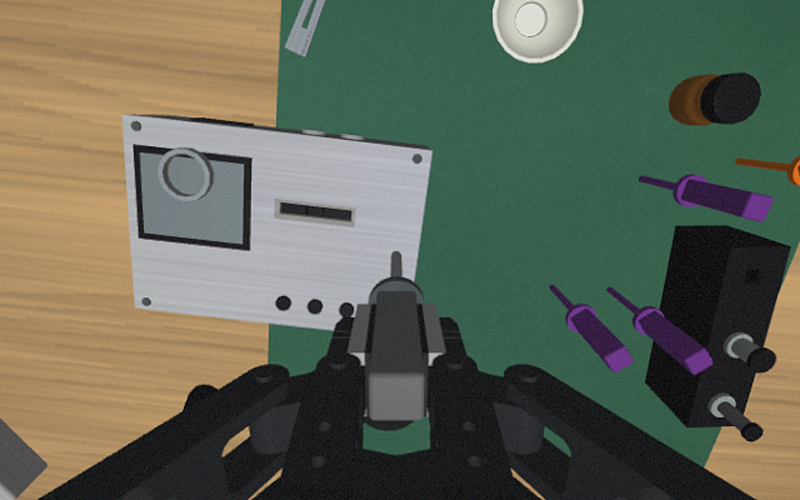

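View pics/side2.png

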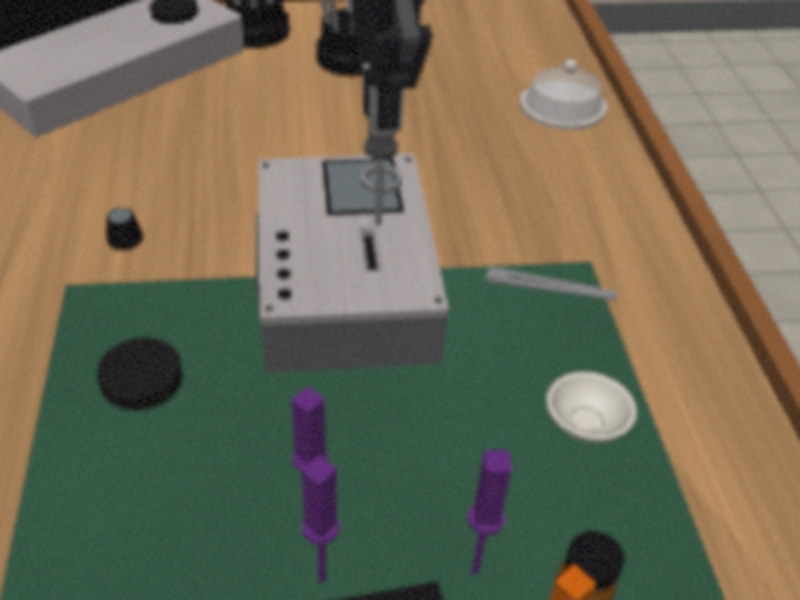

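The wrist view shows the rod held straight, with its tip at about (396,253). The slot is at (316,211), and inside it I can see faint breaks that could be the tab's gaps. I'll zoom in on them.

```bash
python3 - <<'E'
from h import *
np.set_printoptions(precision=4,suppress=True)
c=cam('wrist'); im=c['img'][150:220,210:340,::-1].astype(float)
im=np.clip(255*(im/255)**0.45,0,255).astype(np.uint8)
cv2.imwrite('pics/crop2.png',cv2.resize(im,None,fx=6,fy=6,interpolation=cv2.INTER_CUBIC))
print('exp tip px',proj(c,[0.5987,0.0585,0.1435]))
E
```

```text
exp tip px [[318.196  202.6051]]
```

View pics/crop2.png

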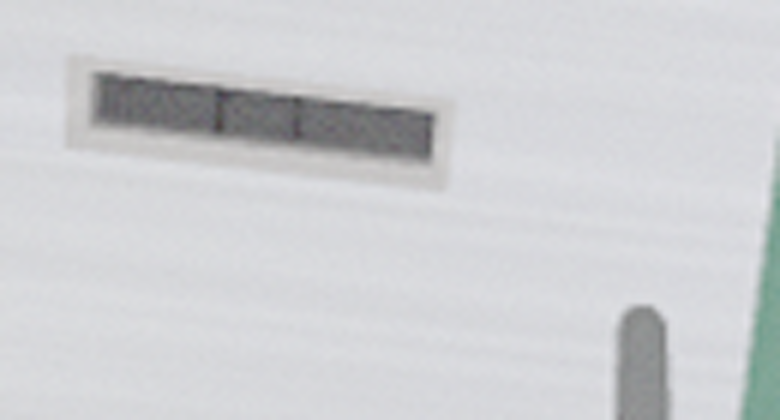

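```bash
python3 - <<'E'
from h import *
np.set_printoptions(precision=4,suppress=True)
c=cam('wrist'); f=lambda p:np.array([[210,150]])+np.array(p)/6-0.4
S=ray(c,f([[93,72],[436,111],[432,160],[90,127]]),0.067); print(S,'slot',S.mean(0),'len',np.linalg.norm(S[0]-S[1]), 'ang',np.degrees(np.arctan2(*(S[0]-S[1])[:2])))
O=ray(c,f([[67,56],[453,99],[447,189],[64,147]]),0.07); print('outer',O.mean(0))
G=ray(c,f([[218,110],[298,118]]),0.04); print('gaps',G,G.mean(0))
T=ray(c,f([[642,312]]),0.1435); print('tip',T, monitor.get_obs()['eef_pos'])
E
```

```text
[[0.6038 0.1464 0.067 ]
 [0.604  0.0928 0.067 ]
 [0.5961 0.0927 0.067 ]
 [0.595  0.1465 0.067 ]] slot [0.5997 0.1196 0.067 ] len 0.053542578763217885 ang -0.2587531904742409
outer [0.5995 0.1198 0.07  ]
gaps [[0.5938 0.1318 0.04  ]
 [0.594  0.1182 0.04  ]] [0.5939 0.125  0.04  ]
tip [[0.5993 0.0598 0.1435]] [0.5987 0.0598 0.2303]
```

The gaps put the tab's centre at y≈0.125, about 5 mm towards +y from the slot's centre at (0.5997, 0.1197). I'll move above it, lower the tip to just over the mouth and check again.

```bash
python3 -m pendant '[[[0,45,0,0,0],[0.5,20,0,0,0],[0,0,-30,0,0],[0,0,-25,0,0],[0,0,-5,0,0],[0,0,0,0,0],[0,0,0,0,0]]]'
python3 - <<'E'
from h import *
np.set_printoptions(precision=4,suppress=True)
c=cam('wrist'); o=monitor.get_obs(); print(o['eef_pos'],o['wrist_force'])
P=np.array(o['eef_pos'])+[0.0005,0,-0.0866]; print('tip exp',P)
uv=np.r_[proj(c,P),proj(c,[.5997,.1197,.067]),proj(c,[.5997,.125,.067])]; print((uv-[250,130])*5)
save(c,'wrist3.png',(250,130,390,240),5)
E
```

```text
time_s: 8.1
eef_pos: [0.6001, 0.1248, 0.1718]
eef_rot: [0.0, 0.998, 0.061, 0.001]
wrist_force: [1.5, 0.3, -1.1]
opening: 0.179
[0.6001 0.1248 0.1718] [ 0.1904 -0.0693  0.6758]
tip exp [0.6006 0.1248 0.0852]
[[333.618  360.9279]
 [365.4497 334.7142]
 [331.5545 330.7516]]
```

View pics/wrist3.png

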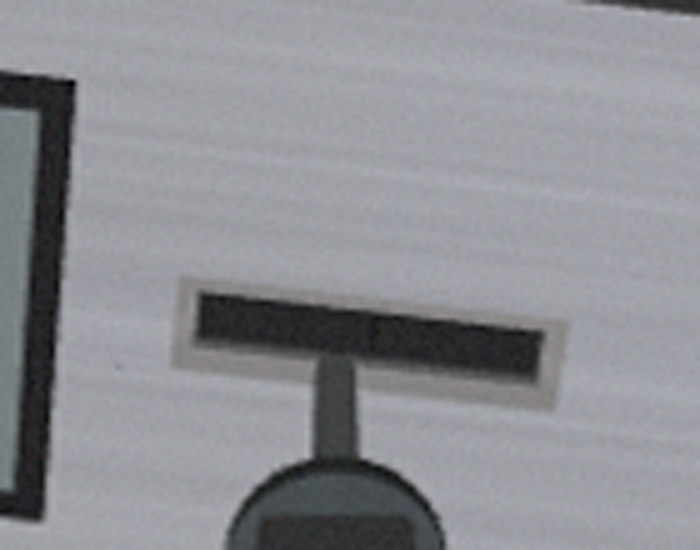

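The tip (337,352) is over the slot, within about 1 mm of its centreline, and the right-hand gap shows at (375,330). I'll enter slowly.

```bash
python3 -m pendant '[[[0.5,0,-10,0,0],[0,0,-5,0,0],[0,0,-3,0,0],[0,0,-3,0,0],[0,0,-3,0,0]]]'; python3 -m pendant '[[[0,0,-4,0,0],[0,0,-4,0,0],[0,0,-4,0,0],[0,0,0,0,0]]]'
```

```text
time_s: 8.78
eef_pos: [0.5997, 0.1249, 0.1461]
eef_rot: [-0.0, 0.998, 0.061, 0.0]
wrist_force: [-0.5, 0.2, -0.8]
opening: 0.179
time_s: 9.28
eef_pos: [0.5993, 0.1248, 0.1338]
eef_rot: [-0.0, 0.998, 0.061, -0.0]
wrist_force: [-0.5, -0.1, 0.5]
opening: 0.184
```

```bash
python3 -m pendant '[[[0,0,-3,0,0],[0,0,-2,0,0],[0,0,-2,0,0],[0,0,-1,0,0],[0,0,0,0,0]]]'; python3 -m pendant '[[[0,0,-1,0,0],[0,0,-1,0,0],[0,0,0,0,0]]]'
```

```text
time_s: 9.9
eef_pos: [0.5997, 0.1249, 0.1266]
eef_rot: [0.0, 0.998, 0.061, 0.0]
wrist_force: [-0.9, 0.1, 1.5]
opening: 0.18
time_s: 10.28
eef_pos: [0.6, 0.1249, 0.1253]
eef_rot: [0.0, 0.998, 0.061, 0.0]
wrist_force: [-2.1, 0.6, 5.8]
opening: 0.178
```

```bash
python3 -m pendant '[[[0,0,-1,0,0],[0,0,-1,0,0],[0,0,0,0,0]]]'; python3 -m pendant '[[[0,0,-1,0,0],[0,0,0,0,0]]]'
```

```text
time_s: 10.65
eef_pos: [0.6, 0.1249, 0.1235]
eef_rot: [0.0, 0.998, 0.061, 0.0]
wrist_force: [-2.5, -1.1, 8.6]
opening: 0.175
time_s: 10.9
eef_pos: [0.6001, 0.1249, 0.1226]
eef_rot: [0.0, 0.998, 0.061, 0.0]
wrist_force: [-3.4, 0.0, 7.6]
opening: 0.176
```

```bash
python3 -m pendant '[[[0,0,-1,0,0],[0,0,-1,0,0],[0,0,0,0,0]]]'; 
python3 - <<'E'
from h import *
c=cam('top'); im=c['img']; old=cv2.resize(cv2.imread('pics/top0.png'),(640,400))[:,:,::-1]
d=np.abs(im.astype(int)-old).sum(2)[222:262,185:300]; print((d>90).sum())
cv2.imwrite('pics/tray1.png',cv2.resize(im[140:270,170:320,::-1],None,fx=4,fy=4))
E
```

```text
time_s: 11.28
eef_pos: [0.6, 0.1249, 0.1203]
eef_rot: [0.0, 0.998, 0.061, 0.0]
wrist_force: [-2.0, 0.5, 6.3]
opening: 0.171
2576
```

View pics/tray1.png

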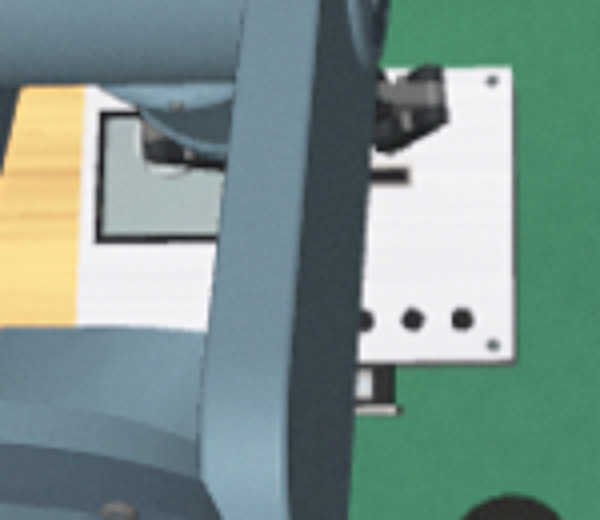

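The tray has come out below the tester's front (crop rows 362–412, about 22 mm). Now I'll pull the rod out and return above the empty hole.

```bash
python3 -m pendant '[[[0,0,5,0,0],[0,0,15,0,0],[0,0,30,0,0],[0,0,40,0,0],[0,0,20,0,0],[0,-45,0,0,0],[-2,-50,0,0,0],[-2,-50,0,0,0]]]'
python3 -m pendant '[[[-2,-50,0,0,0],[-2,-50,0,0,0],[-1,-50,0,0,0],[0,-40,0,0,0],[0,-20,0,0,0],[0,0,-30,0,0],[0,0,-15,0,0],[0,0,0,0,0]]]'
python3 -m pendant '[[[0,0,0,0,0],[0,0,0,0,0]]]'
python3 - <<'E'
from h import *
np.set_printoptions(precision=4,suppress=True)
c=cam('wrist'); o=monitor.get_obs(); print(o['eef_pos'],o['wrist_force'])
P=np.array(o['eef_pos'])+[0.0,0,-0.0866]; print('tip exp',P)
uv=np.r_[proj(c,P),proj(c,[.5909,-.2313,.07])]; print((uv-[240,110])*4)
save(c,'wrist4.png',(240,110,400,240),4)
E
```

```text
time_s: 12.32
eef_pos: [0.5952, -0.0213, 0.2289]
eef_rot: [-0.0, 0.998, 0.061, -0.0]
wrist_force: [0.8, -0.5, -0.8]
opening: 0.181
time_s: 13.32
eef_pos: [0.5898, -0.2287, 0.1825]
eef_rot: [-0.001, 0.998, 0.061, -0.001]
wrist_force: [-0.1, 0.1, -0.2]
opening: 0.182
time_s: 13.58
eef_pos: [0.5914, -0.2301, 0.1856]
eef_rot: [0.001, 0.998, 0.061, 0.001]
wrist_force: [0.2, 0.0, -0.2]
opening: 0.174
[ 0.5913 -0.2302  0.1855] [-0.0674 -0.5872 -0.1475]
tip exp [ 0.5913 -0.2302  0.0989]
[[306.3341 371.2296]
 [311.6999 330.2222]]
```

View pics/wrist4.png

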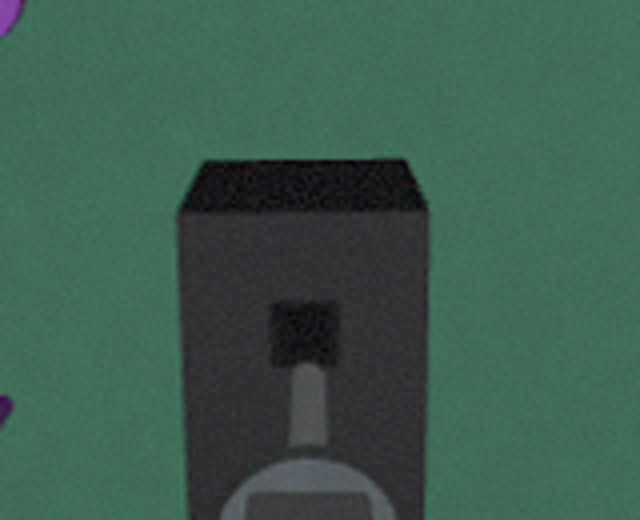

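The hole is at crop (305,334), and the tip (308,362, closer to the camera) projects onto it within about 1 mm. Lowering.

```bash
python3 -m pendant '[[[0,0,-15,0,0],[0,0,-10,0,0],[0,0,-10,0,0],[0,0,-10,0,0],[0,0,0,0,0]]]'; python3 -m pendant '[[[0,0,-12,0,0],[0,0,-12,0,0],[0,0,-10,0,0],[0,0,-5,0,0],[0,0,-4,0,0],[0,0,0,0,0]]]'
```

```text
time_s: 14.25
eef_pos: [0.59, -0.2298, 0.1378]
eef_rot: [-0.001, 0.998, 0.061, -0.001]
wrist_force: [-0.1, -0.3, -0.2]
opening: 0.178
time_s: 15.0
eef_pos: [0.5906, -0.2301, 0.0961]
eef_rot: [-0.0, 0.998, 0.061, -0.0]
wrist_force: [-0.7, -0.3, -0.6]
opening: 0.183
```

```bash
python3 -m pendant '[[[0,0,-2,0,0],[0,0,-1,0,0],[0,0,0,0,0],[0,0,0,0,0]]]'; python3 -m pendant '[[[0,0,-1,0,0],[0,0,0,0,0]]]'
```

```text
time_s: 15.5
eef_pos: [0.5907, -0.2301, 0.0934]
eef_rot: [0.0, 0.998, 0.061, 0.0]
wrist_force: [-0.2, 0.5, -0.0]
opening: 0.176
time_s: 15.75
eef_pos: [0.5906, -0.2301, 0.0922]
eef_rot: [-0.0, 0.998, 0.061, -0.0]
wrist_force: [-0.2, 0.0, -0.6]
opening: 0.177
```

```bash
python3 -m pendant '[[[0,0,-1,0,0],[0,0,0,0,0],[0,0,0,0,20],[0,0,0,0,26],[0,0,0,0,40],[0,0,0,0,60],[0,0,0,0,60],[0,0,0,0,60]]]'; python3 -m pendant '[[[0,0,15,0,60],[0,0,40,0,60],[0,0,50,0,60],[0,0,50,0,60],[0,0,20,0,60],[0,0,0,0,60],[0,0,0,0,60]]]'
python3 - <<'E'
from h import *
np.set_printoptions(precision=4,suppress=True)
c=cam('wrist'); save(c,'wrist5.png',s=1.25)
w=c['img'].copy()
for d in spotter.tip_of('wrist','rod_grip')[:3]: print(round(d['confidence'],2),world(c,d['at']))
s=cam('side')
for d in spotter.tip_of('side','rod_grip')[:5]: print(round(d['confidence'],2),world(s,d['at']))
t=cam('top')
a=cv2.resize(s['img'][90:400,200:460],(400,477)); b=cv2.resize(t['img'][100:330,180:460],(400,329))
b=cv2.copyMakeBorder(b,0,148,0,0,cv2.BORDER_CONSTANT); cv2.imwrite('pics/end.png',np.hstack([a,b])[:,:,::-1])
E
```

```text
time_s: 16.75
eef_pos: [0.5907, -0.2301, 0.0913]
eef_rot: [0.0, 0.998, 0.061, 0.0]
wrist_force: [-0.2, -0.9, -0.1]
opening: 0.702
time_s: 17.62
eef_pos: [0.5897, -0.2296, 0.264]
eef_rot: [-0.001, 0.998, 0.061, -0.001]
wrist_force: [-0.9, 0.2, 0.5]
opening: 0.703
0.9 [ 0.5903 -0.2253  0.111 ]
0.85 [ 0.6475 -0.1563  0.0964]
0.73 [ 0.5389 -0.0955  0.1044]
0.89 [ 0.5881 -0.23    0.1045]
0.83 [ 0.5459 -0.1574  0.098 ]
0.73 [ 0.6739 -0.2436  0.1018]
0.65 [ 0.6497 -0.1559  0.0978]
0.62 [ 0.5395 -0.0989  0.1003]
```

View pics/end.png

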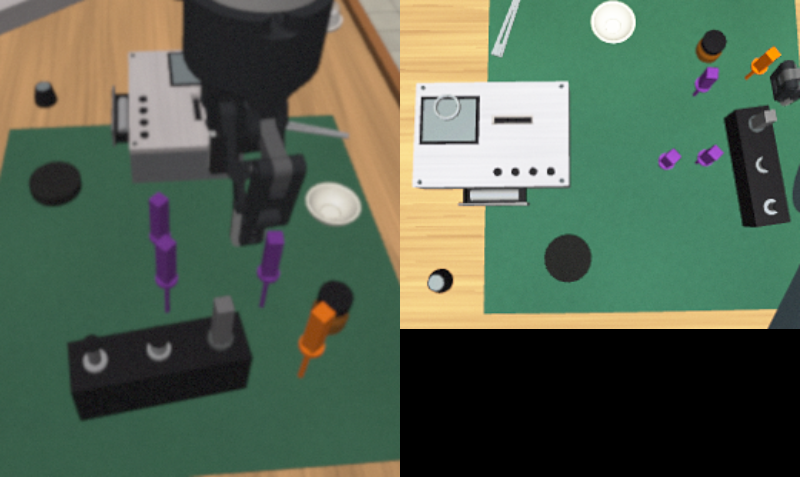

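View pics/wrist5.png

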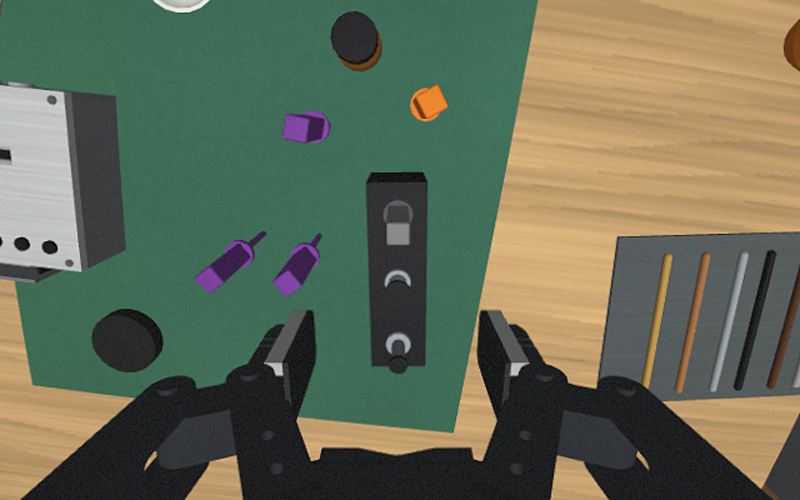

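The rod stands upright with its collar on the block. The gripper is clear, the tray is out at (495,195) in the top view, and nothing else has visibly moved. Handing in.

```bash
python3 -c "
from h import *
print(order.hand_in())"
```

```text
the job is handed in; nothing more can be done
None
```

The battery tray is out, and the push rod is back upright in its own hole, released. I handed the job in at about 18 s of the 72 s allowed; the hand-in gives no verdict.

- **Finding the tab:** the wrist camera showed its two end gaps through the slot, so I went straight to it, about 5 mm to the +y side of the slot's centre. I did not sweep the slot to feel for it. The soft, springy resistance as I pressed confirmed it was the tab.
- **Pressing it:** I pushed in 1 mm steps to about 6 mm. The highest wrist-force reading was about 9 N. I only had readings at the end of each move, so I did not watch the force continuously against the 35 N limit.
- **Tray:** the top camera shows it out by roughly 22–24 mm. That figure comes from picture scale, not a sensor.
- **Rod:** the recognition network puts the handle's centre at 0.1045 m from the side camera and 0.111 m from the wrist camera, against 0.105 m when fully home. The wrist figure is about 6 mm high. I trust the lower one, because the pictures show the collar on the block and the arm let go within 1 mm of its pick-up height.
- **Everything else:** no bystander looked moved in the pictures. The gripper was open and well above the block at hand-in.

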